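# Offer up the lever of a tube decapper

### The arm

A 6-joint arm with a two-finger parallel gripper is mounted at the origin on the work surface. World frame = base frame: x ahead of the robot, y to its left, z up, the work surface at z = 0. Lengths are in mm, angles in rad, forces in N, time in s.
With the tool pointing down it reaches from about 375 to 750 mm from the base axis. Payload 9 kg.
Tool frame: the origin (TCP) lies on the front face of the gripper's body, between the roots of the fingers; the fingertips stand 73 mm ahead of it and the grasp point (between the pads) lies 54 mm ahead of it (bot.finger_overhang is the distance from the TCP to the fingertips, in mm); z points along the fingers, y is the line along which they close (so a half turn about z gives the same grasp; the last joint's range is limited). The gripper opens to 85 mm and grips with 20 to 120 N. Pads are 22 mm wide; open, the fingers measure 114 mm over their backs; the gripper's body (76 mm by 85 mm) begins 54 mm behind the grasp point. The pads swing forward as they close: fully open they stand 13 mm farther back than shut.
Start: joints at [-0.218, 0.104, 0.097, 1.564, 0, 1.353], TCP at [600.024, 0.004, 303.931] pointing down, gripper open.
Joint ranges: [-2.99, 2.99], [-0.84, 1.86], [-1.1, 1.16], [-1.84, 2.11], [-1.51, 1.56], [-3.14, 3.14]. Speed limits (rad/s): [2.22, 2.22, 2.57, 3.14, 3.14, 3.14].

### API

Orientations are given as a unit quaternion [w, x, y, z].
In Python, from workcell import bot gives the robot as it stands.
- The arm moves only by the shell command python3 -m pendant 'ROWS' [FORCE]. ROWS is JSON, a list of rows, each a list of 7 numbers: the shift along the tool's x, y, z each as a share of 50 mm, from -1 to 1, then the turn, a rotation vector about the tool's x, y, z each as a share of pi/4 rad, from -1 to 1, then the gripper command: -1 is fully open, 1 is shut, values between are in proportion. In form: [[x, y, z, ax, ay, az, hand], ...]. A call has 1 to 20 rows; each row shifts and turns the commanded pose from where the row before left it, along the tool's axes as they then stand; what a row does not reach is not made up. A row lasts 1/10 s, in which the tool goes at most 50 mm and 8.59 degrees, less where a joint would pass 70% of its speed; a pose out of reach is approached as far as the arm can. A call with a number of a shift or a turn outside -1 to 1 is refused whole. A call with a gripper value outside its range is refused whole. The fingers move at their own pace and stop on an object; FORCE is the grip in N (left out, the last holds). Time passes only in rows, so rows that do not move let the fingers close. It gives the time, the measured TCP pose, the force, the opening and the grip force at its end, in the units of the state.
- bot.get_obs(): the state, without advancing time (a new reading comes with each control period).
- bot.camera(name): name is "scene" or "side" or "wrist"; returns the picture (480x640x3 uint8, red, green, blue); there is no depth.
- bot.camera_params(name): a dict with "mtx" (3x3 intrinsics, pixels), "R" (3x3) and "t" (3): a world point X has camera coordinates R X + t; the wrist camera has in their place "T_tool_cam" (4x4, takes a point from camera to tool coordinates, whose origin is the TCP and whose axes are the flange's). Camera axes: x right, y down, z forward; pixel columns grow to the right and rows downward; lengths in mm; the calibration is good to about 2 mm. A picture is of the moment at which its call begins: read the wrist's pose just before it. camera_params takes no time and is no camera call.
- bot.hand_in(): hands the job in; it is judged then, once.
The state is a dict: "time_s": time; "qpos": joint angles; "qd": joint speeds; "joint_efforts": joint torques, N m; "position": TCP position; "orientation": TCP orientation; "ft_force": force on the tool from outside, world axes, zero at the start; "wrist_torque": the same for the moment, N m; "grip_width": finger opening in mm; "grip_force": force on a finger pad.
Only numpy, scipy, OpenCV 4.12 (cv2) and the standard library are available. Lean on these libraries where they do the work, as an engineer would, in place of code of your own. Each camera call takes 0.05 s, during which the arm holds its last target. There are 200 camera calls.

### The job

Take the red dust cap off the pivot post of the grey tube decapper and put it in the blue parts tray without dropping it. Then pick up the steel lever by the balance point of its bar and hold it level with its round boss straight above the post, a few centimetres clear, the bar in line over the base so that the ball knob points past the blue tube holder; never knock the decapper with the lever and leave the tube rack, amber jar and tip box where they are. Finish while still holding the lever there, still and level, ready for me to fit it.

Things in the scene. Friction and masses are not known exactly. Their poses are not given: they have to be found in the camera images.
- unit: Tube decapper base, fixed: grey block 220 x 90 mm (its x by y), flat top 30 mm above the bench. Origin: centre of its footprint, on the bench. Its +x runs along the base from the post (at x = -65 mm) to the tube holder, two blue jaws at x = +60 mm, 30 mm tall above the base. z up.
- post_top (a point): Centre of the top end of the pivot post: steel pin 16 mm in diameter, upright, 50 mm tall above the base's flat top (its end is 80 mm above the bench). Same axes as the base. Hidden under the red cap at first.
- cap: Red dust cap, loose, 0.04 kg: round cup turned upside down over the post, 34 mm outside diameter, 56 mm tall, wall 4 mm, closed on top, open below (bore 26 mm, 52 mm deep). Stands loosely on the base around the post, so it lifts straight up; it must rise 52 mm to clear the post. Origin: centre of its open underside; z up.
- cap_mid (a point): Centre of the red cap, half-way up: 28 mm above its open underside and 28 mm below its closed top.
- tray: Blue open parts tray, fixed: 150 x 120 mm (its x by y), walls 4 mm thick and 22 mm tall, floor 4 mm thick. Origin: centre of its underside on the bench.
- lever: Steel lever, loose, about 0.65 kg, lying on the bench: a heavy dark round boss (44 mm diameter, 40 mm tall, upright bore 19 mm) at one end, a bright bar 12 mm wide and 16 mm high, and a black ball knob of 40 mm diameter at the other end, its centre 205 mm from the boss axis. Origin: on the boss axis at the boss's underside; x runs along the bar from boss to knob, z up. The bar's axis is 20 mm above the boss's underside; 12 mm of air lies beneath the bar.
- lever_balance (a point): Balance point (centre of mass) of the lever: on the bar's axis, 58 mm from the boss axis towards the knob (36 mm from the boss's rim), 20 mm above the boss's underside. Same axes as the lever.
- boss_under (a point): Centre of the boss's underside, on the boss axis. Same axes as the lever.
- rack: Yellow tube rack with red-capped tubes, 90 x 200 mm, 84 mm tall, loose, to be left alone. Origin: centre of its underside.
- bottle: Amber jar, 56 mm diameter, 100 mm tall, loose, to be left alone. Origin: centre of its underside.
- tipbox: Green pipette tip box with clear top, 80 x 115 mm, 60 mm tall, loose, to be left alone. Origin: centre of its underside.
There are look-alikes about, which are no part of the job. Of the things that look like the cap, the middle-sized one is meant.

How it is judged:
By the outcome, as a careful person would: the job done as asked, in the order asked, and still so for the second after the job is handed in, while the arm keeps its last pose, push and grip.
It also fails if it takes over 64 s, if anything falls off the work surface, if the arm or the gripper's body presses on something with over 40 N, if the wrist force passes 120 N, or if a joint passes its speed limit or range.

## Working session

There is one attempt and no reset: what is moved stays moved. The work goes in short steps, Python scripts to look and compute and a shell command to move; the robot and the scene stay as the last step left them, time stands still between calls to the robot, and variables do not carry over. Pictures are saved under pics/ and viewed, at most 10 in all, crops included, and the job is handed in when it is done.

```bash
mkdir -p pics; ls
python3 - <<'E'
from workcell import bot
import cv2,numpy as np
o=bot.get_obs();print({k:np.round(v,3).tolist() for k,v in o.items()})
for n in("scene","side","wrist"):
    im=bot.camera(n);cv2.imwrite(f"pics/{n}0.png",im[:,:,::-1])
    p=bot.camera_params(n);print(n,{k:np.round(v,3).tolist() for k,v in p.items()})
E
```

```text
pics
{'time_s': 0.0, 'qpos': [-0.218, 0.105, 0.096, 1.564, 0.0, 1.353], 'qd': [-0.0, -0.001, 0.001, 0.001, 0.001, 0.0], 'joint_efforts': [0.001, -55.693, 50.364, 0.017, -0.0, -0.0], 'position': [599.771, 0.074, 303.132], 'orientation': [-0.001, 0.707, 0.707, -0.0], 'ft_force': [0.408, 0.519, -0.34], 'wrist_torque': [0.012, 0.04, 0.022], 'grip_force': 0.0, 'grip_width': 85.203}
scene {'mtx': [[441.941, 0.0, 314.946], [0.0, 441.941, 236.186], [0.0, 0.0, 1.0]], 'R': [[0.409, 0.912, -0.021], [0.595, -0.284, -0.752], [-0.692, 0.295, -0.659]], 't': [-195.56, -303.572, 1312.736]}
side {'mtx': [[437.723, 0.0, 318.515], [0.0, 437.723, 240.926], [0.0, 0.0, 1.0]], 'R': [[-0.838, -0.546, 0.01], [-0.319, 0.475, -0.82], [0.443, -0.69, -0.572]], 't': [460.48, 283.729, 531.271]}
wrist {'mtx': [[332.248, 0.0, 325.839], [0.0, 332.248, 241.681], [0.0, 0.0, 1.0]], 'T_tool_cam': [[0.001, -0.964, -0.265, 66.778], [1.0, 0.001, -0.0, 1.551], [0.0, -0.265, 0.964, -69.51], [0.0, 0.0, 0.0, 1.0]]}
```

View pics/scene0.png

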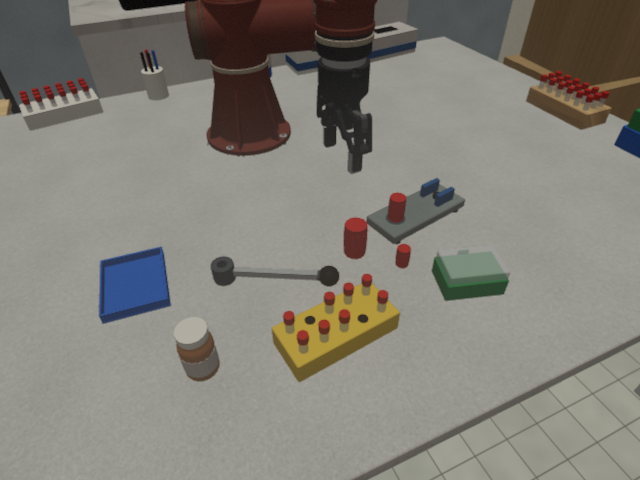

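View pics/side0.png

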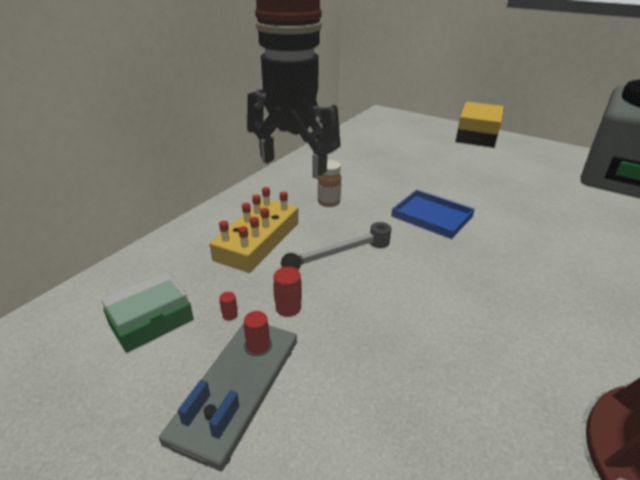

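Scene view, candidates for the cap: (397,207) on the grey base, the large one (355,238) and the small one (403,256), plus the rack's tube caps. Side view: (256,332), (287,291) and (228,305). The middle-sized one, standing on the base at (397,207), is the cap. The lever's boss is at (223,271) and its knob at (328,276), the tray at (134,284), and the jaws at (430,187) and (445,196).

```bash
cat > h.py <<'E'
from workcell import bot
import cv2,numpy as np
from scipy.spatial.transform import Rotation as Ro
P={n:bot.camera_params(n) for n in("scene","side","wrist")}
def cam(n,o=None):
    p=P[n]
    if n!="wrist": R=np.array(p["R"]);return R,-R.T@np.array(p["t"])
    T=np.array(p["T_tool_cam"]);Rt=Ro.from_quat(np.roll(o["orientation"],-1)).as_matrix()
    return (Rt@T[:3,:3]).T, Rt@T[:3,3]+np.array(o["position"])
def ray(n,uv,o=None):
    R,c=cam(n,o);K=np.array(P[n]["mtx"])
    d=R.T@np.linalg.inv(K)@np.array([uv[0],uv[1],1.]);return c,d/np.linalg.norm(d)
def onz(n,uv,z,o=None):
    c,d=ray(n,uv,o);return c+d*(z-c[2])/d[2]
def proj(n,X,o=None):
    R,c=cam(n,o);q=np.array(P[n]["mtx"])@R@(np.array(X)-c);return q[:2]/q[2]
def tri(rays):
    A=np.zeros((3,3));b=np.zeros(3)
    for c,d in rays: M=np.eye(3)-np.outer(d,d);A+=M;b+=M@c
    X=np.linalg.solve(A,b);return X,[round(np.linalg.norm(np.cross(X-c,d)),1) for c,d in rays]
def blobs(im,name,amin=60):
    r,g,b=[im[:,:,i].astype(int) for i in range(3)]
    m={"red":(r>90)&(r>2*g)&(r>2*b),"blue":(b>60)&(b>1.5*r)&(b>1.3*g),"dark":(r+g+b<180)}[name].astype(np.uint8)
    n,l,s,c=cv2.connectedComponentsWithStats(m)
    return [(s[i].tolist(),c[i].round(1),l==i) for i in range(1,n) if s[i][4]>amin]
E
python3 - <<'E'
from h import *
for n in("scene","side","wrist"):
    im=cv2.imread(f"pics/{n}0.png")[:,:,::-1]
    for k in("red","blue","dark"):
        print(n,k,[(s,c.tolist()) for s,c,_ in blobs(im,k) if (s[1]>110) and s[4]<9000])
s=cv2.imread("pics/scene0.png")[160:290,320:480];t=cv2.imread("pics/side0.png")[250:470,150:330]
cv2.imwrite("pics/crop.png",np.hstack([cv2.resize(s,(480,390),interpolation=2),cv2.resize(t,(319,390),interpolation=2)]))
E
```

```text
scene red [([390, 193, 16, 10, 121], [397.7, 197.4]), ([345, 218, 22, 14, 254], [355.6, 224.7]), ([398, 244, 12, 9, 92], [403.5, 248.2]), ([362, 274, 10, 8, 61], [366.6, 277.6]), ([344, 283, 9, 9, 62], [348.1, 286.5]), ([378, 290, 10, 9, 65], [382.5, 294.1]), ([325, 292, 9, 8, 66], [329.0, 295.6]), ([284, 311, 10, 9, 74], [288.2, 315.3]), ([340, 310, 10, 11, 76], [344.2, 313.8]), ([319, 320, 10, 9, 80], [323.5, 324.1]), ([297, 330, 11, 13, 86], [302.2, 335.2])]
scene blue [([615, 125, 25, 32, 510], [629.1, 140.3]), ([436, 187, 18, 10, 71], [444.5, 191.9]), ([99, 247, 71, 76, 4100], [132.5, 284.4])]
scene dark [([421, 181, 33, 25, 312], [436.3, 193.7]), ([388, 199, 18, 23, 299], [396.1, 210.9]), ([344, 228, 23, 30, 523], [354.7, 243.3]), ([396, 251, 14, 16, 168], [402.1, 258.8]), ([433, 260, 75, 40, 918], [467.0, 287.5]), ([102, 263, 7, 50, 87], [102.8, 286.0]), ([212, 266, 23, 19, 256], [223.7, 276.7]), ([318, 266, 21, 20, 304], [328.4, 275.6]), ([112, 302, 47, 16, 129], [135.0, 309.7])]
side red [([274, 266, 26, 20, 385], [286.9, 275.7]), ([220, 293, 15, 11, 129], [227.0, 297.6]), (
[... 653 characters left out ...]
 [621.4, 434.5]), ([179, 385, 30, 40, 405], [194.7, 406.4]), ([210, 396, 29, 42, 366], [224.6, 418.9]), ([204, 405, 12, 15, 127], [209.3, 411.4])]
wrist red [([285, 152, 51, 52, 2018], [310.0, 177.9]), ([507, 226, 19, 19, 283], [515.9, 235.3]), ([458, 232, 19, 19, 281], [466.8, 241.2]), ([458, 272, 19, 17, 254], [467.4, 280.1]), ([505, 304, 19, 16, 231], [514.1, 311.5]), ([509, 339, 14, 10, 67], [516.5, 342.2])]
wrist blue []
wrist dark [([286, 152, 49, 52, 1936], [310.1, 177.8]), ([498, 223, 28, 22, 453], [511.6, 233.4]), ([451, 229, 26, 22, 405], [463.7, 239.1]), ([487, 254, 17, 16, 222], [495.1, 261.4]), ([452, 266, 25, 23, 392], [464.2, 277.3]), ([497, 297, 26, 23, 404], [509.9, 308.0])]
```

View pics/crop.png

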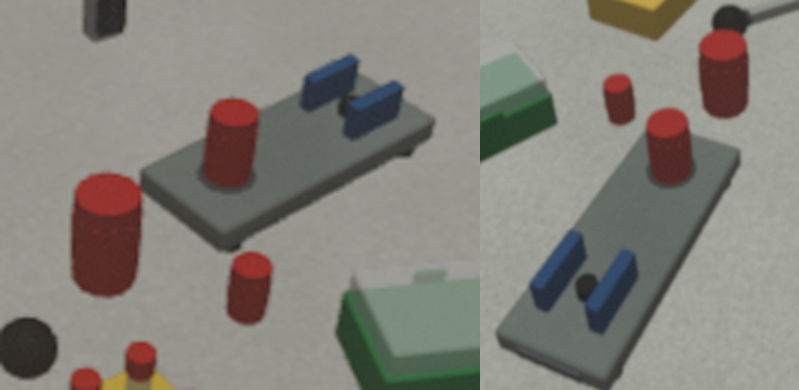

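View pics/wrist0.png

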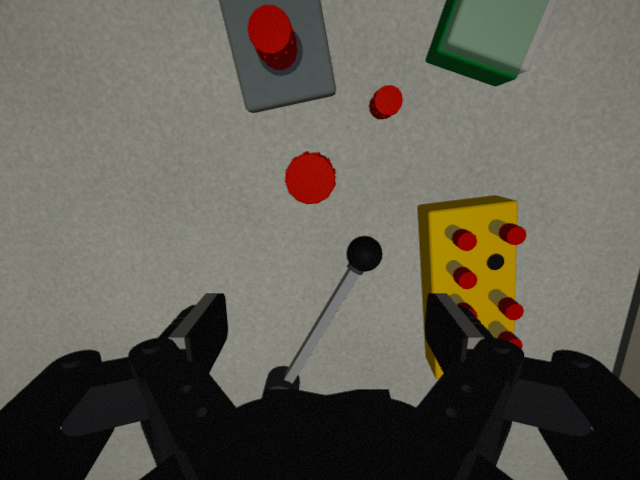

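The crop and the wrist view confirm it: the middle-sized cap stands on the base, at wrist pixel (271,30), and the large look-alike (310,178) is free on the bench. The lever runs from the boss (281,385) to the knob (364,253).

Run:
```python
from h import *
o=bot.get_obs();r=lambda x:np.round(x,1).tolist()
print("captop",r(onz("scene",(397.7,197.4),86)),r(onz("side",(255.2,320),86)),r(onz("wrist",(270,30),86,o)),r(tri([ray("scene",(397.7,197.4)),ray("side",(255.2,320))])[0]))
for uv in((367,217.3),(394,239),(464.7,200.3)):print("sc corner",r(onz("scene",uv,30)))
for uv in((296.6,335.7),(160.7,439),(221.6,463)):print("sd corner",r(onz("side",uv,30)))
for uv in((248,111),(334,95)):print("wr corner",r(onz("wrist",uv,30,o)))
print("knob",r(onz("scene",(328.4,275.6),20)),r(onz("side",(291.4,260.8),20)),r(onz("wrist",(364,253),20,o)))
print("boss",r(onz("scene",(223,264),40)),r(onz("scene",(223,271),20)),r(onz("side",(380.5,235.5),20)))
print("tray",r(onz("scene",(134,284),4)),r(onz("side",(433,215),4)))
for n in("scene","side"):
    b=[m for s,c,m in blobs(cv2.imread(f"pics/{n}0.png")[:,:,::-1],"blue") if s[4]>1500][0]
    h=cv2.convexHull(np.argwhere(b)[:,::-1].astype(np.float32));a=cv2.approxPolyDP(h,5,True)[:,0]
    print(n,[(r(p),r(onz(n,p,22))[:2]) for p in a])
print("big",r(onz("scene",(355.6,224.7),80)),r(onz("wrist",(310,178),80,o)),r(tri([ray("scene",(355.6,224.7)),ray("side",(286.9,275.7)),ray("wrist",(310,178),o)])[0]))
print("small",r(tri([ray("scene",(403.5,248.2)),ray("side",(227,297.6))])[0]))
print("jar",r(onz("scene",(191,325),100)),"rack",[r(onz("scene",u,45)) for u in((273,327),(362,289),(400,317),(298,362))],"tip",[r(onz("scene",u,60)) for u in((437,250),(500,248),(508,274),(440,285))])
```

```text
captop [557.3, 154.7, 86.0] [554.0, 158.6, 86.0] [558.5, 155.2, 86.0] [555.2, 156.7, 83.9]
sc corner [527.8, 102.2, 30.0]
sc corner [613.4, 117.3, 30.0]
sc corner [569.4, 329.9, 30.0]
sd corner [519.2, 108.5, 30.0]
sd corner [559.4, 335.6, 30.0]
sd corner [477.5, 316.8, 30.0]
wr corner [525.8, 103.4, 30.0]
wr corner [608.8, 117.7, 30.0]
knob [640.5, -44.1, 20.0] [644.1, -49.5, 20.0] [643.5, -43.2, 20.0]
boss [544.1, -221.2, 40.0] [541.9, -223.9, 20.0] [540.8, -223.1, 20.0]
tray [485.6, -388.9, 4.0] [486.9, -389.4, 4.0]
scene [([169.0, 305.0], [585.5, -335.1]), ([103.0, 322.0], [575.1, -446.9]), ([100.0, 262.0], [413.8, -440.8]), ([161.0, 247.0], [421.4, -322.1])]
side [([473.0, 209.0], [411.9, -436.4]), ([452.0, 237.0], [413.8, -298.3]), ([392.0, 214.0], [556.6, -312.1]), ([415.0, 191.0], [556.4, -442.3])]
big [591.5, 38.1, 80.0] [587.3, 43.7, 80.0] [585.6, 42.4, 73.3]
small [656.0, 112.0, 41.9]
jar [713.5, -306.8, 100.0] rack [[728.0, -186.2, 45.0], [716.9, -14.5, 45.0], [798.4, 12.6, 45.0], [806.0, -174.1, 45.0]] tip [[702.4, 153.0, 60.0], [748.4, 262.6, 60.0], [807.2, 228.6, 60.0], [777.8, 104.8, 60.0]]
```

```bash
python3 -m pendant '[[0.62,-0.17,0.41,0,0,0,-1],[0.62,-0.17,0.41,0,0,0,-1],[0.62,-0.17,0.41,0,0,0,-1],[0.62,-0.17,0.41,0,0,0,-1],[0.62,-0.17,0.41,0,0,0,-1],[0,0,0,0,0,0,-1],[0,0,0,0,0,0,-1],[0,0,0,0,0,0,-1]]' 40
cat > look.py <<'E'
from h import *
import sys
o=bot.get_obs();im=bot.camera("wrist");cv2.imwrite(f"pics/{sys.argv[1]}.png",im[:,:,::-1])
np.save(f"pics/{sys.argv[1]}.npy",o,allow_pickle=True)
r=lambda x:np.round(x,1).tolist()
print(r(o["position"]),np.round(o["orientation"],4))
for k,z in (a.split("=") for a in sys.argv[2:]):
    for s,c,m in blobs(im,k,150):
        if 5<s[0]+s[2]<640 and s[1]+s[3]<330: 
            (u,v),rad=cv2.minEnclosingCircle(np.argwhere(m)[:,::-1].astype(np.float32));print(k,s,r(c),r(onz("wrist",c,float(z),o)),"circ",r((u,v)),r(onz("wrist",(u,v),float(z),o)))
E
python3 look.py w1 red=86 blue=60
```

```text
time_s: 0.95
position: [558.1, 154.3, 202.2]
orientation: [0.0, 0.707, 0.707, 0.0]
ft_force: [0.3, 0.1, 0.4]
grip_width: 85.9
grip_force: 0.0
[558.1, 154.3, 202.2] [5.000e-04 7.073e-01 7.069e-01 3.000e-04]
red [294, 237, 57, 53, 2338] [322.1, 262.8] [557.6, 157.1, 86.0] circ [322.0, 260.4] [557.5, 158.6, 86.0]
red [444, 285, 31, 25, 471] [461.1, 295.7] [641.9, 136.0, 86.0] circ [458.4, 298.5] [640.4, 134.2, 86.0]
blue [300, 0, 36, 86, 1772] [318.1, 41.5] [555.4, 280.5, 60.0] circ [316.0, 41.5] [554.2, 280.5, 60.0]
blue [223, 6, 40, 96, 1889] [242.6, 53.1] [512.2, 274.6, 60.0] circ [243.0, 53.5] [512.4, 274.4, 60.0]
```

```bash
python3 -m pendant '[[0.05,-0.01,0.44,0,0,0,-1],[0,0,0.44,0,0,0,-1],[0,0,0.44,0,0,0,-1],[0,0,0.44,0,0,0,-1],[0,0,0,0,0,0,-1],[0,0,0,0,0,0,-1],[0,0,0,0,0,0,1],[0,0,0,0,0,0,1],[0,0,0,0,0,0,1],[0,0,0,0,0,0,1],[0,0,0,0,0,0,1],[0,0,0,0,0,0,1],[0,0,0,0,0,0,1],[0,0,0,0,0,0,1]]' 30
```

```text
time_s: 2.4
position: [557.5, 157.6, 114.3]
orientation: [0.0, 0.707, 0.707, 0.0]
ft_force: [-1.6, -0.5, 6.2]
grip_width: 33.3
grip_force: 29.8
```

```bash
python3 -m pendant '[[0,0,-0.15,0,0,0,1],[0,0,-0.3,0,0,0,1],[0,0,-0.3,0,0,0,1],[0,0,-0.4,0,0,0,1],[0,0,-0.4,0,0,0,1],[0,0,-0.4,0,0,0,1],[0,0,-0.4,0,0,0,1],[0,0,0,0,0,0,1],[0,0,0,0,0,0,1]]'; python3 look.py w2
python3 - <<'E'
from h import *
a=bot.camera("scene")[90:260,300:500];b=bot.camera("side")[200:470,140:340]
cv2.imwrite("pics/c2.png",np.hstack([cv2.resize(x,(400,400)) for x in (a,b)])[:,:,::-1])
E
```

```text
time_s: 3.3
position: [557.4, 157.5, 231.8]
orientation: [0.001, 0.707, 0.707, 0.001]
ft_force: [0.2, 0.2, -0.7]
grip_width: 33.5
grip_force: 29.9
[557.4, 157.5, 231.8] [6.000e-04 7.071e-01 7.071e-01 6.000e-04]
```

View pics/c2.png

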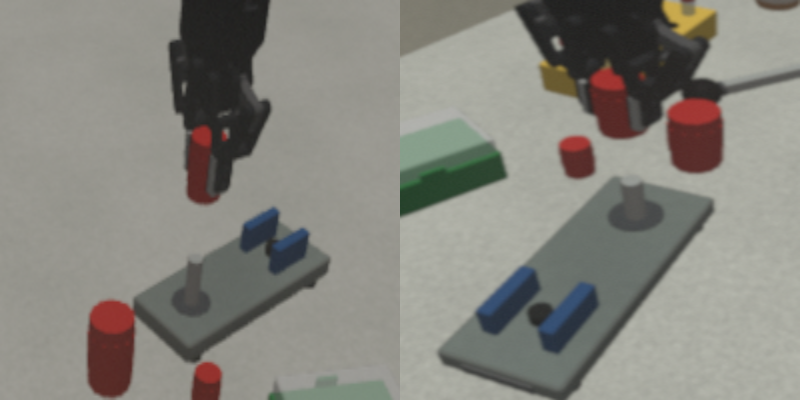

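The cap is held upright at about (205,165) in the left half, clear of the post, which now stands bare at (195,260). Going on to the tray.

```bash
python3 -m pendant '[[-0.37,-0.05,0,0,0,0,1],[-0.75,-0.1,0,0,0,0,1],[-0.75,-0.1,0,0,0,0,1],[-0.75,-0.1,0,0,0,0,1],[-0.75,-0.1,0,0,0,0,1],[-0.75,-0.1,0,0,0,0,1],[-0.75,-0.1,0,0,0,0,1],[-0.75,-0.1,0,0,0,0,1],[-0.75,-0.1,0,0,0,0,1],[-0.75,-0.1,0,0,0,0,1],[-0.75,-0.1,0,0,0,0,1],[-0.75,-0.1,0,0,0,0,1],[-0.75,-0.1,0,0,0,0,1],[-0.75,-0.1,0,0,0,0,1],[-0.6,-0.06,0,0,0,0,1],[-0.15,0,0,0,0,0,1],[0,0,0,0,0,0,1],[0,0,0,0,0,0,1],[0,0,0,0,0,0,1]]'; python3 look.py w3 blue=22
python3 - <<'E'
from h import *
im=bot.camera("scene");cv2.imwrite("pics/s3.png",im[:,:,::-1])
w=cv2.imread("pics/w3.png")
cv2.imwrite("pics/c3.png",np.hstack([cv2.resize(w,(440,330)),cv2.resize(im[150:400,60:330,::-1],(356,330))]))
print(cv2.imread("pics/c3.png").shape)
for n,uv in(("scene",(397.5,200.5)),("side",(255,322.2))):print(onz(n,uv,80))
E
```

```text
time_s: 5.35
position: [486.8, -384.7, 230.8]
orientation: [-0.0, 0.707, 0.708, 0.0]
ft_force: [0.5, -0.6, -0.8]
grip_width: 33.4
grip_force: 29.9
[486.8, -384.7, 230.8] [-2.000e-04  7.066e-01  7.076e-01  1.000e-04]
blue [242, 155, 184, 148, 20577] [327.9, 220.6] [490.1, -375.7, 22.0] circ [329.2, 223.8] [491.2, -378.5, 22.0]
(330, 796, 3)
[559.60890604 153.41237719  80.        ]
[555.61234132 157.74589254  80.        ]
```

View pics/c3.png

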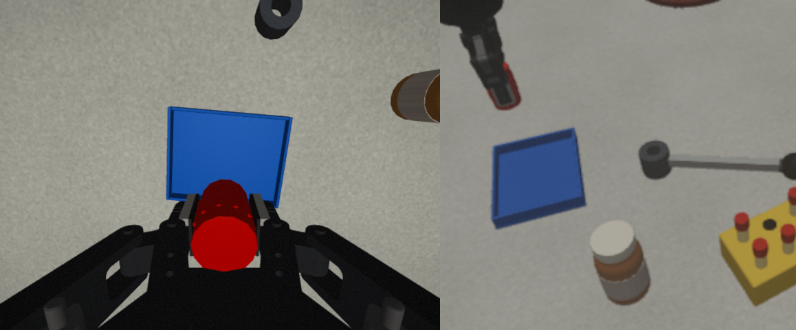

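Wrist view: the cap is held at (225,240). The tray behind it is turned a little, with its far corners at (168,107) and (291,117) in the crop.

Run:
```python
from h import *
o=np.load("pics/w3.npy",allow_pickle=True).item()
a,b=[onz("wrist",np.array(u)*640/440,22,o)[:2] for u in((168,107),(291,117))]
d=(b-a)/np.linalg.norm(b-a);n=np.array([d[1],-d[0]]);print(a,b,np.linalg.norm(b-a),np.degrees(np.arctan2(*d[::-1])),(a+b)/2+60*n)
```

```text
[ 422.10375217 -322.15186502] [ 568.1368004 -333.4096962] 146.4663440378927 -4.408268926290377 [ 490.50850097 -387.6032808 ]
```

```bash
python3 -m pendant '[[-0.06,0.07,0.3,0,0,0,1],[0,0,0.5,0,0,0,1],[0,0,0.6,0,0,0,1],[0,0,0.6,0,0,0,1],[0,0,0.4,0,0,0,1],[0,0,0.2,0,0,0,1],[0,0,0.1,0,0,0,1],[0,0,0.06,0,0,0,1],[0,0,0.03,0,0,0,1],[0,0,0,0,0,0,1],[0,0,0,0,0,0,1]]'
```

```text
time_s: 6.55
position: [490.3, -389.4, 92.2]
orientation: [0.001, 0.707, 0.707, -0.0]
ft_force: [0.3, 0.2, -0.1]
grip_width: 33.2
grip_force: 29.9
```

```bash
python3 -m pendant '[[0,0,0.03,0,0,0,1],[0,0,0.02,0,0,0,1],[0,0,0.02,0,0,0,1],[0,0,0,0,0,0,1],[0,0,0,0,0,0,1]]'
```

```text
time_s: 7.05
position: [490.1, -389.1, 88.4]
orientation: [0.0, 0.707, 0.707, -0.0]
ft_force: [-0.9, 1.6, 4.0]
grip_width: 33.4
grip_force: 30.3
```

```bash
python3 -m pendant '[[0,0,0,0,0,0,0.1],[0,0,0,0,0,0,0],[0,0,0,0,0,0,-0.3],[0,0,0,0,0,0,-0.4],[0,0,0,0,0,0,-0.4],[0,0,-0.2,0,0,0,-0.4],[0,0,-0.4,0,0,0,-0.4],[0,0,-0.6,0,0,0,-0.4],[0,0,-0.8,0,0,0,-0.4],[0,0,-0.8,0,0,0,-0.6],[0,0,-0.4,0,0,0,-1],[0,0,0,0,0,0,-1],[0,0,0,0,0,0,-1]]'
python3 - <<'E'
from h import *
im=bot.camera("scene");cv2.imwrite("pics/s4.png",im[:,:,::-1]);w=bot.camera("wrist")
cv2.imwrite("pics/c4.png",np.hstack([cv2.resize(w,(440,330)),cv2.resize(im[150:400,60:330],(356,330))])[:,:,::-1])
E
```

```text
time_s: 8.35
position: [490.1, -389.1, 248.4]
orientation: [0.001, 0.707, 0.707, -0.0]
ft_force: [-0.0, -0.4, -0.3]
grip_width: 85.6
grip_force: 0.0
```

View pics/c4.png

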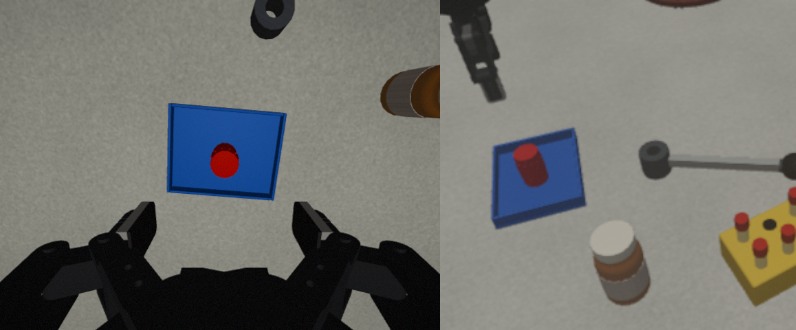

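The red cap stands upright in the tray at (225,160). Next I hover over the lever's balance point.

```bash
python3 -m pendant '[[0.3,0.1,0,0,0,0,-1],[0.65,0.25,0,0,0,0,-1],[0.65,0.25,0,0,0,0,-1],[0.65,0.25,0,0,0,0,-1],[0.65,0.25,0,0,0,0,-1],[0.65,0.25,0,0,0,0,-1],[0.65,0.25,0,0,0,0,-1],[0.12,0,0,0,0,0,-1],[0,0,0,0,0,0.16,-1],[0,0,0,0,0,0.16,-1],[0,0,0,0,0,0.17,-1],[0,0,0,0,0,0.16,-1],[0,0,0,0,0,0,-1],[0,0,0,0,0,0,-1]]'; python3 look.py w5 dark=20
```

```text
time_s: 9.85
position: [569.7, -172.8, 247.3]
orientation: [-0.0, 0.862, 0.507, -0.0]
ft_force: [-0.2, -0.1, -0.5]
grip_width: 85.6
grip_force: 0.0
[569.7, -172.8, 247.3] [-4.000e-04  8.618e-01  5.072e-01 -2.000e-04]
dark [190, 0, 50, 18, 622] [215.5, 6.7] [580.7, 21.1, 20.0] circ [214.5, 0.0] [582.6, 25.2, 20.0]
dark [393, 0, 114, 156, 3738] [449.4, 75.7] [719.9, -111.9, 20.0] circ [449.5, 77.5] [719.5, -113.2, 20.0]
dark [473, 0, 39, 25, 732] [490.0, 10.2] [766.0, -84.4, 20.0] circ [492.5, 9.0] [768.0, -84.6, 20.0]
dark [560, 0, 47, 33, 1118] [582.2, 14.4] [827.7, -121.9, 20.0] circ [583.5, 13.5] [828.8, -121.8, 20.0]
dark [302, 15, 50, 62, 2289] [326.4, 44.6] [643.3, -43.6, 20.0] circ [326.5, 46.4] [642.7, -44.7, 20.0]
dark [585, 49, 47, 35, 1140] [607.8, 66.3] [834.6, -167.6, 20.0] circ [607.5, 66.0] [834.4, -167.3, 20.0]
dark [485, 57, 25, 26, 512] [497.2, 69.4] [755.6, -126.4, 20.0] circ [497.5, 69.5] [755.8, -126.6, 20.0]
dark [527, 94, 41, 30, 937] [546.7, 108.6] [780.9, -174.3, 20.0] circ [547.0, 109.0] [781.0, -174.8, 20.0]
dark [499, 241, 104, 83, 4062] [540.4, 274.4] [726.9, -312.9, 20.0] circ [550.3, 272.2] [735.8, -315.3, 20.0]
dark [304, 258, 47, 56, 1945] [327.2, 286.7] [543.3, -225.7, 20.0] circ [326.3, 285.2] [543.3, -224.0, 20.0]
```

View pics/w5.png

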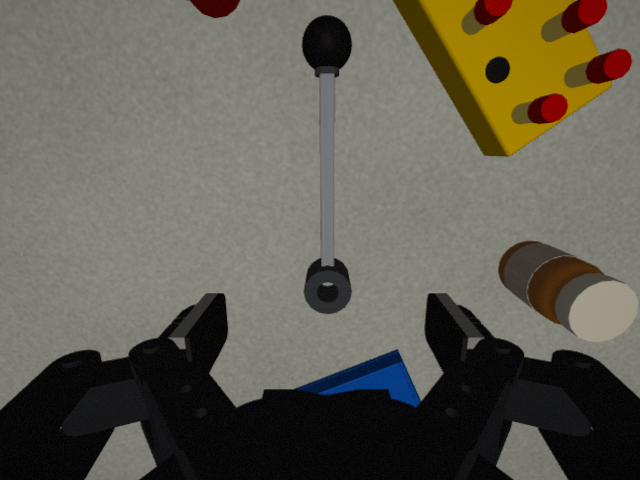

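The lever is vertical in the wrist view: boss top at (328,291), bar along column 327, knob (326,44). Both fingers have room on either side.

Run:
```python
from h import *
o=np.load("pics/w5.npy",allow_pickle=True).item();Rt=Ro.from_quat(np.roll(o["orientation"],-1)).as_matrix()
im=cv2.imread("pics/w5.png").astype(int).sum(2)
for v in(100,160,220,250):
    row=im[v,300:355];print(v,row[12:45:1].tolist() if v==160 else "")
for u,z in(((328,291),40),((327,170),28),((327,250),28),((327,100),28),((326.4,45),20)):
    X=onz("wrist",u,z,o);print(u,X.round(1),(Rt.T@(X-o["position"])).round(1))
```

```text
100 
160 [382, 391, 393, 401, 399, 392, 394, 398, 340, 335, 357, 354, 349, 350, 350, 354, 360, 359, 355, 357, 354, 331, 377, 399, 396, 394, 389, 392, 392, 385, 391, 399, 401]
220 
250 
(328, 291) [ 546.  -222.2   40. ] [-54.7   3.5 207.3]
(327, 170) [ 596.6 -129.    28. ] [ 51.3   2.4 219.3]
(327, 250) [ 562.1 -191.2   28. ] [-19.8   2.5 219.3]
(327, 100) [623.3 -80.6  28. ] [106.7   2.3 219.3]
(326.4, 45) [643.1 -43.8  20. ] [148.4   1.8 227.3]
```

```bash
python3 -m pendant '[[0.05,0.05,0.4,0,0,0,-1],[0,0,0.7,0,0,0,-1],[0,0,0.7,0,0,0,-1],[0,0,0.7,0,0,0,-1],[0,0,0.5,0,0,0,-1],[0,0,0.3,0,0,0,-1],[0,0,0.06,0,0,0,-1],[0,0,0,0,0,0,-1],[0,0,0,0,0,0,-1],[0,0,0,0,0,0,-1]]' 90
```

```text
time_s: 10.9
position: [574.3, -172.5, 81.6]
orientation: [0.001, 0.863, 0.506, 0.001]
ft_force: [0.4, 0.0, -0.3]
grip_width: 85.3
grip_force: 0.0
```

```bash
python3 -m pendant '[[0,-0.02,0.05,0,0,0,-1],[0,0,0,0,0,0,-0.3],[0,0,0,0,0,0,0.2],[0,0,0,0,0,0,0.4],[0,0,0,0,0,0,0.6],[0,0,0,0,0,0,0.7],[0,0,0,0,0,0,0.8],[0,0,0,0,0,0,1],[0,0,0,0,0,0,1],[0,0,0,0,0,0,1],[0,0,0,0,0,0,1],[0,0,0,0,0,0,1]]' 90; python3 look.py w6
```

```text
time_s: 12.1
position: [572.6, -171.6, 77.7]
orientation: [0.0, 0.863, 0.506, 0.0]
ft_force: [-2.4, 1.3, 4.8]
grip_width: 10.5
grip_force: 88.0
[572.6, -171.6, 77.7] [1.000e-04 8.627e-01 5.056e-01 1.000e-04]
```

```bash
python3 -m pendant '[[0,0,-0.06,0,0,0,1],[0,0,-0.15,0,0,0,1],[0,0,-0.3,0,0,0,1],[0,0,-0.4,0,0,0,1],[0,0,-0.4,0,0,0,1],[0,0,-0.4,0,0,0,1],[0,0,-0.4,0,0,0,1],[0,0,-0.4,0,0,0,1],[0,0,-0.3,0,0,0,1],[0,0,-0.1,0,0,0,1],[0,0,0,0,0,0,1],[0,0,0,0,0,0,1]]'; python3 look.py w7
python3 - <<'E'
from h import *
cv2.imwrite("pics/sc7.png",bot.camera("scene")[:,:,::-1]);cv2.imwrite("pics/sd7.png",bot.camera("side")[:,:,::-1])
w=cv2.imread("pics/w7.png");s=cv2.imread("pics/sc7.png")[130:350,180:440]
cv2.imwrite("pics/c7.png",np.hstack([cv2.resize(w,(400,300)),cv2.resize(s,(390,300))]))
E
```

```text
time_s: 13.35
position: [572.2, -171.4, 221.9]
orientation: [-0.001, 0.863, 0.506, -0.0]
ft_force: [-0.5, 0.2, -7.1]
grip_width: 10.3
grip_force: 88.0
[572.2, -171.4, 221.9] [-5.000e-04  8.627e-01  5.057e-01 -3.000e-04]
```

View pics/c7.png

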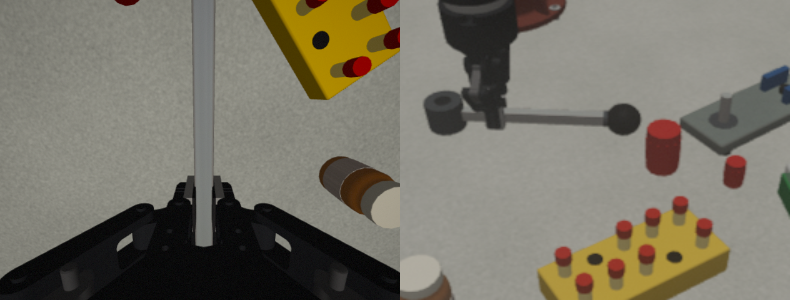

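The lever is held at its balance point and looks level. Boss at (443,105), knob (624,119) in the right half of the crop. Checking the level by triangulation.

Run:
```python
from h import *
o=bot.get_obs();print(o["wrist_torque"])
for n in("sc7","sd7"):
    im=cv2.imread(f"pics/{n}.png")[:,:,::-1]
    print(n,[(s,c.tolist()) for s,c,_ in blobs(im,"dark",100) if s[1]>80 and s[4]<6000 and 180<s[0]<460])
s=cv2.imread("pics/sc7.png")[160:260,190:360];t=cv2.imread("pics/sd7.png")[120:270,230:430]
cv2.imwrite("pics/c8.png",np.hstack([cv2.resize(s,(400,235),interpolation=2),cv2.resize(t,(400,235),interpolation=2)]))
```

```text
[0.03259355 0.05391948 0.03573557]
sc7 [([421, 181, 33, 25, 311], [436.3, 193.7]), ([197, 204, 27, 25, 390], [210.6, 217.8]), ([316, 206, 24, 23, 392], [328.3, 217.2]), ([344, 228, 23, 30, 527], [354.6, 243.3]), ([396, 250, 14, 17, 170], [402.0, 258.7]), ([433, 260, 75, 40, 928], [466.9, 287.4])]
sd7 [([341, 90, 57, 97, 3277], [366.5, 136.1]), ([456, 129, 41, 18, 512], [476.2, 137.2]), ([278, 186, 24, 21, 362], [288.6, 195.8]), ([398, 192, 72, 25, 435], [436.0, 204.6]), ([393, 211, 79, 26, 311], [430.8, 224.6]), ([275, 281, 25, 34, 693], [287.5, 298.2]), ([221, 300, 15, 19, 207], [228.8, 309.5]), ([210, 396, 29, 42, 376], [224.6, 418.8]), ([204, 405, 12, 15, 130], [209.3, 411.3])]
```

View pics/c8.png

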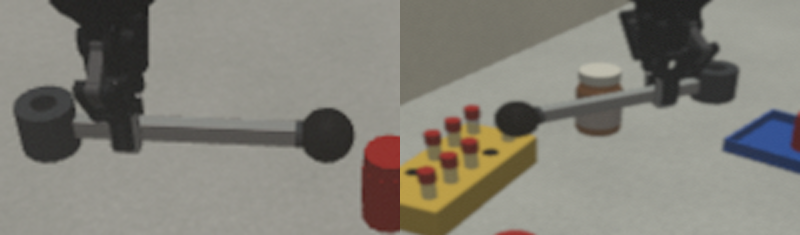

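The boss's top face is at (45,103) in the left half and (718,72) in the right. The knob is at (327,135) and (517,119).

Run:
```python
from h import *
o=bot.get_obs()
k,e=tri([ray("scene",(328.3,217.2)),ray("side",(288.6,195.8))]);b,e2=tri([ray("scene",(209.1,203.8)),ray("side",(389,166))])
print("knob",k.round(1),e,"bosstop",b.round(1),e2,o["position"])
Rt=Ro.from_quat(np.roll(o["orientation"],-1)).as_matrix()
for X in(k,b):print((Rt.T@(X-o["position"])).round(1))
d=k-b;print(np.hypot(*d[:2]),np.degrees(np.arctan2(d[1],d[0])))
# before-lift knob by same cameras
print(tri([ray("scene",(328.4,275.6)),ray("side",(291.4,260.8))])[0].round(1))
for z in(80,):print("post",onz("scene",(397.5,200.5),z).round(1),onz("side",(255,322.2),z).round(1))
```

```text
knob [642.2 -44.9 164.5] [np.float64(0.0), np.float64(0.0)] bosstop [ 538.1 -221.1  179.6] [np.float64(0.2), np.float64(0.2)] [ 572.12387561 -171.28264235  221.7272597 ]
[144.5  -0.5  57.3]
[-60.1  -5.2  42.2]
204.68838689272303 59.43601876550743
[642.2 -45.7  22.8]
post [559.6 153.4  80. ] [555.6 157.7  80. ]
```

```bash
python3 -m pendant '[[0,0,0,0,0,-0.06,1],[0,0,0,0,0,-0.12,1],[0,0,0,0,0,-0.14,1],[0,0,0,0,0,-0.14,1],[0,0,0,0,0,-0.14,1],[0,0,0,0,0,-0.14,1],[0,0,0,0,0,-0.1,1],[0,0,0,0,0,-0.053,1],[0,0,0,0,0,0,1],[0,0,0,0,0,0,1]]'
python3 - <<'E'
from h import *
o=bot.get_obs();Rt=Ro.from_quat(np.roll(o["orientation"],-1)).as_matrix();print(Rt.round(3))
print((Rt.T@(np.array([545.8,214.4,222])-o["position"])/50).round(3),np.degrees(np.arctan2(Rt[1,0],Rt[0,0])),o["qpos"])
# post via wrist cam if visible, and red/others
print(proj("wrist",(557,157,80),o))
E
```

```text
time_s: 14.5
position: [572.4, -171.5, 222.5]
orientation: [-0.0, 0.637, 0.771, -0.0]
ft_force: [0.3, -0.5, -7.7]
grip_width: 10.4
grip_force: 87.9
[[-0.188  0.982 -0.001]
 [ 0.982  0.188  0.   ]
 [ 0.    -0.    -1.   ]]
[7.68  0.931 0.012] 100.85484121038074 [-5.09689557e-01  9.69163924e-02 -5.79587216e-02  1.41650867e+00
  1.40430063e-05  8.71653961e-01]
[ 437.34338068 -506.62618371]
```

```bash
python3 -m pendant '[[0.2,0.02,0,0,0,0,1],[0.4,0.05,0,0,0,0,1],[0.55,0.07,0,0,0,0,1],[0.6,0.07,0,0,0,0,1],[0.6,0.07,0,0,0,0,1],[0.6,0.07,0,0,0,0,1],[0.6,0.07,0,0,0,0,1],[0.6,0.07,0,0,0,0,1],[0.6,0.07,0,0,0,0,1],[0.6,0.07,0,0,0,0,1],[0.6,0.07,0,0,0,0,1],[0.6,0.07,0,0,0,0,1],[0.6,0.07,0,0,0,0,1],[0.55,0.07,0,0,0,0,1],[0.4,0.05,0,0,0,0,1],[0.18,0.02,0,0,0,0,1],[0,0,0,0,0,0,1],[0,0,0,0,0,0,1],[0,0,0,0,0,0,1]]'
python3 - <<'E'
from h import *
o=bot.get_obs();Rt=Ro.from_quat(np.roll(o["orientation"],-1)).as_matrix()
im=bot.camera("wrist");cv2.imwrite("pics/w9.png",im[:,:,::-1])
print(o["position"],(Rt.T@(np.array([545.8,214.4,222])-o["position"])/50).round(3),np.degrees(np.arctan2(Rt[1,0],Rt[0,0])))
for s,c,_ in blobs(im,"blue",100):print(s,c,onz("wrist",c,55,o))
for n in("scene","side"):
    q=bot.camera(n);cv2.imwrite(f"pics/{n}9.png",q[:,:,::-1])
    print(n,[(s,c.tolist()) for s,c,_ in blobs(q,"dark",100) if s[1]>80 and s[4]<8000 and 150<s[0]<520])
    print(n,"blue",[(s,c.tolist()) for s,c,_ in blobs(q,"blue",50)])
E
```

```text
time_s: 16.4
position: [542.2, 243.5, 222.9]
orientation: [0.0, 0.637, 0.771, -0.0]
ft_force: [0.5, -0.4, -6.6]
grip_width: 10.2
grip_force: 88.1
[542.15726394 243.4925674  222.9222793 ] [-0.585 -0.038  0.019] 100.87866054115166
[281, 159, 19, 71, 1155] [290.2 194.2] [511.73493054 274.55161929  55.        ]
[344, 159, 18, 71, 1154] [352.6 193.4] [555.30640889 283.53787471  55.        ]
scene [([474, 121, 18, 18, 217], [482.9, 129.3]), ([208, 132, 82, 23, 272], [250.6, 148.3]), ([403, 153, 23, 21, 348], [413.2, 163.6]), ([421, 181, 33, 25, 320], [436.3, 193.7]), ([344, 228, 23, 30, 521], [354.7, 243.3]), ([396, 250, 14, 17, 169], [402.1, 258.7]), ([433, 260, 75, 40, 924], [466.9, 287.5])]
scene blue [([615, 125, 25, 33, 510], [629.1, 140.4]), ([422, 179, 17, 9, 60], [430.0, 183.1]), ([436, 187, 18, 10, 74], [444.4, 192.0]), ([99, 247, 71, 76, 3464], [133.3, 286.3])]
side [([457, 129, 40, 18, 477], [476.3, 137.5]), ([180, 386, 29, 39, 345], [194.8, 406.6]), ([211, 397, 27, 40, 304], [224.6, 419.0]), ([205, 405, 11, 15, 114], [209.3, 411.4])]
side blue [([392, 191, 82, 47, 1868], [432.8, 214.3]), ([179, 381, 28, 39, 313], [192.2, 397.8]), ([210, 391, 27, 37, 358], [222.5, 409.1])]
```

```bash
python3 -m pendant '[[-0.12,-0.01,0,0,0,0,1],[-0.2,-0.01,0,0,0,0,1],[-0.17,-0.01,0,0,0,0,1],[-0.09,-0.01,0,0,0,0,1],[0,0,0.1,0,0,0,1],[0,0,0.2,0,0,0,1],[0,0,0.2,0,0,0,1],[0,0,0.1,0,0,0,1],[0,0,0.03,0,0,0,1],[0,0,0,0,0,0,1],[0,0,0,0,0,0,1],[0,0,0,0,0,0,1]]'
python3 - <<'E'
from h import *
o=bot.get_obs();Rt=Ro.from_quat(np.roll(o["orientation"],-1)).as_matrix();x,z=Rt[:,0],Rt[:,2]
p=np.array(o["position"]);print(p,o["ft_force"],o["wrist_torque"],np.degrees(np.arctan2(x[1],x[0])),x[2])
kn=p+x*146.5+np.array([0,0,20-77.7]);bt=p-x*58.5+np.array([0,0,40-77.7])
pics={}
for n in("scene","side"):
    q=bot.camera(n);cv2.imwrite(f"pics/{n}10.png",q[:,:,::-1])
    print(n,"pred knob",proj(n,kn).round(1),"boss top",proj(n,bt).round(1),"under",proj(n,bt-[0,0,40]).round(1),"post",proj(n,(557,157,80)).round(1))
    print([(s,c.tolist()) for s,c,_ in blobs(q,"dark",100) if s[1]>80 and s[4]<9000 and 150<s[0]<520])
    # difference against the first picture: moved silhouette
    d=(np.abs(q.astype(int)-cv2.imread(f"pics/{n}0.png")[:,:,::-1]).sum(2)>60)
    u,v=proj(n,bt-[0,0,20]).astype(int)
    for vv in range(v-24,v+45,4):
        r=q[vv,u-26:u+27].astype(int).sum(1);print(vv,u-26,"".join("#" if a<170 else "+" if a<250 else "." for a in r))
E
```

```text
time_s: 17.75
position: [545.9, 215.5, 191.9]
orientation: [0.0, 0.636, 0.771, 0.0]
ft_force: [0.8, -0.0, -6.4]
grip_width: 10.0
grip_force: 88.1
[545.921429   215.47523964 191.90363387] [ 0.81287033 -0.03016063 -6.39407582] [-0.06440487 -0.01303965  0.00420981] 100.93978546525797 -6.018242191296202e-05
scene pred knob [470.1 146.1] boss top [402.6 168.9] under [400.5 185.7] post [398.3 199.4]
[([208, 132, 82, 24, 272], [250.8, 148.3]), ([461, 138, 18, 17, 206], [470.5, 145.7]), ([390, 171, 23, 20, 333], [400.5, 181.4]), ([421, 181, 33, 25, 323], [436.2, 193.7]), ([344, 228, 23, 30, 518], [354.7, 243.4]), ([396, 250, 14, 17, 169], [402.0, 258.8]), ([433, 260, 75, 40, 928], [466.8, 287.4])]
153 375 .......................................##############
157 375 ........................................#+++#########
161 375 ........................................#+###########
165 375 ....................+++++++++++++......++......+++###
169 375 .................++++++#########++++++......++++++###
173 375 ................####++++++++++++++++##+++++++++++####
177 375 ................#####
[... 1437 characters left out ...]
#######+......++++
297 225 ##########################################+.......+++
301 225 ###################+++####################+........++
305 225 #########################################+.........++
309 225 #####################################++.............+
313 225 ########################+++..........................
317 225 ....++#############++................................
321 225 ..++++++##########+..................................
325 225 ...+.++++#########+..................................
329 225 ..+++.+++#######+....................................
333 225 ...+++.+++#+++.......................................
337 225 .....................................++++............
```

```bash
python3 -m pendant '[[0,0,0,0,0,0,1],[0,0,0,0,0,0,1],[0,0,0,0,0,0,1],[0,0,0,0,0,0,1],[0,0,0,0,0,0,1]]'
python3 - <<'E'
from h import *
q=bot.camera("side");o=bot.get_obs();p=o["position"];x=np.array([np.cos(np.radians(100.94)),np.sin(np.radians(100.94)),0])
k=[c for s,c,_ in blobs(q,"dark",100) if 120<c[0]<180 and 390<c[1]<450];print("side knob",k,np.abs(o["qd"]).max())
if k: print(tri([ray("scene",(470.5,145.7)),ray("side",k[0])]),p+x*146.5-[0,0,57.7])
d=np.abs(bot.camera("scene").astype(int)-cv2.imread("pics/scene0.png")[:,:,::-1]).sum(2)>90
print("changed: rack",d[270:375,270:402].sum(),"jar",d[315:382,172:222].sum(),"tipbox",d[242:300,430:512].sum())
E
```

```text
time_s: 18.35
position: [545.7, 215.4, 191.4]
orientation: [0.0, 0.637, 0.771, 0.0]
ft_force: [0.5, 0.7, -7.1]
grip_width: 10.4
grip_force: 88.1
side knob [array([150.5, 420.3])] 0.0018229125401883117
(array([517.63927192, 359.33713124, 134.88612798]), [np.float64(0.9), np.float64(0.9)]) [517.89415319 359.21572062 133.7216478 ]
changed: rack 562 jar 0 tipbox 0
```

```bash
python3 -c "
from workcell import bot
print(bot.hand_in())"
```

```text
the job is handed in; nothing more can be done
None
```

The job is handed in: the cap stands upright in the blue tray, and the arm holds the lever still and level, its boss about 33 mm above the post and its knob past the tube holder; in the final camera check the jar and tip box had not moved, and I put the changes near the rack down to the lifted lever.

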